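Close the waste can's cap until it clicks

ROBOT

A 6-joint arm with a two-finger parallel gripper is mounted at the origin on a cart in front of the work surface, level with it; the furniture and walls round the work are solid. World frame = base frame: x ahead of the robot, y to its left, z up, the work surface at z = 0. Lengths are in m, angles in rad, forces in N, time in s.
With the tool pointing down it reaches from about 0.325 to 0.925 m from the base axis. Payload 3.1 kg.
Tool frame: the origin (TCP) lies midway between the tips of the shut fingers; the grasp point (between the pads) lies behind it (manip.grasp_offset is the z of the grasp point in the tool frame, in m); z points along the fingers, y is the line along which they close (so a half turn about z gives the same grasp; the last joint's range is limited). The gripper opens to 85 mm and grips with 20 to 120 N. Pads are 22 mm wide; open, the fingers measure 114 mm over their backs; the gripper's body (76 mm by 85 mm) begins 54 mm behind the grasp point. The pads swing forward as they close: fully open they stand 13 mm farther back than shut.
Start: joints at [-1.288, 0.217, 1.613, -0, 1.311, -0.112], TCP at [0.24, -0.577, 0.231] pointing down, gripper open.
Joint ranges: [-2.75, 2.75], [-0.78, 2.1], [0.31, 2.55], [-1.13, 4.27], [0.13, 2.63], [-2.58, 2.58]. Speed limits (rad/s): [2.79, 2.79, 3.14, 3.14, 3.14, 3.14].

INTERFACE

Orientations are given as a rotation vector (axis times angle).
In Python, from station import manip gives the robot as it stands.
- The arm moves only by the tool carry_out, never from a script. Its argument "rows" is a list of rows, each an object of numbers: "claw": the gripper command: -1 is fully open, 1 is shut, values between are in proportion; "x", "y", "z": the shift along the tool's x, y, z in units of 50 mm (1.0 is 50 mm); "wx", "wy", "wz": the turn, a rotation vector about the tool's x, y, z in units of 8 degrees (1.0 is 8 degrees). In form: [{"claw": .., "x": .., "y": .., "z": .., "wx": .., "wy": .., "wz": ..}, ...]. A call has 1 to 12 rows; each row is the pose to reach, as a shift and turn from the pose commanded when the call began, along the tool's axes at that moment; what a row does not reach only later rows make up. A row lasts 1/10 s, in which the tool goes at most 50 mm and 8.59 degrees, less where a joint would pass 70% of its speed; a pose out of reach is approached as far as the arm can. A call with a gripper value outside its range is refused whole. The fingers move at their own pace and stop on an object; "squeeze" is the grip in N (left out, the last holds). Time passes only in rows, so rows that repeat a pose let the fingers close. It gives the time, the measured TCP pose, the force, the opening and the grip force at its end, in the units of the state.
- manip.sense(): the state, without advancing time (a new reading comes with each control period).
- manip.capture(name): name is "scene" or "top"; returns the picture (400x640x3 uint8, blue, green, red); there is no depth.
- manip.camera_model(name): a dict with "fx", "fy", "cx", "cy" (pixels), "camera_from_world" (4x4, takes a point from world to camera coordinates). Camera axes: x right, y up, looking along -z (the intrinsics and any distortion apply to the point x, -y, -z); pixel columns grow to the right and rows downward; lengths in m; the calibration is good to about 2 mm. A picture is of the moment at which its call begins. camera_model takes no time and is no camera call.
- manip.close_job(): hands the job in; it is judged then, once.
The state is a dict: "clock": time; "joint_pos": joint angles; "qvel": joint speeds; "effort": joint torques, N m; "eef_pos": TCP position; "tcp_rot": TCP orientation; "ft_force": force on the tool from outside, world axes, zero at the start; "wrist_torque": the same for the moment, N m; "opening": finger opening in m; "grasp_force": force on a finger pad.
Only numpy, scipy, OpenCV 4.12 (cv2) and the standard library are available. Lean on these libraries where they do the work, as an engineer would, in place of code of your own. Each camera call takes 0.05 s, during which the arm holds its last target. There are 200 camera calls.

TASK

The red cap on one of the two solvent-waste cans has been left loose. Grip it and turn it clockwise, seen from above, until it is fully home and slips with a click, then stop at once and let go: one click is enough, and never go past two. Leave the blue cap on the other can as it is.

Things in the scene. Friction and masses are not known exactly. Their poses are not given: they have to be found in the camera images.
- red_grip (a point): Middle of the red cap's bar grip, on its vertical turning axis, 150 mm above the bench. The bar is an upright fin 52 mm long, 14 mm thick, on the flat top (135 mm above the bench) of the round cap, 57 mm across; its own top is at 161 mm. x runs along the bar, y across it, z up, turning with the cap. The white can under it (100 x 90 mm, 101 mm tall) is clipped fast to the bench.
- red_collar (a joint): Angle in rad of the grey threaded collar under the red cap, growing clockwise from above. The cap carries it along against a drag of 0.12 N m up to a hard stop at 1.0 (home), where its yellow pointer tab meets the black lug on the front of the can. It starts 0.25 to 0.85 short of that.
- red_cap (a joint): Angle in rad by which the red cap has slipped clockwise over its collar; 0 at the start. Once the collar is home the cap slips instead: the torque climbs to about 0.4 N m, then falls back to about 0.15 with a click as a ball rides over a rib, at 0.17, 0.52 (second click) and 0.87 (third). Let go, it stays put or settles between those ribs. Cap's whole turn = collar angle + this.
- blue_mark (a point): White mark on top of the bar grip of the blue cap, 18 mm off that cap's axis, 161 mm above the bench; x runs along the bar, away from the axis. The blue cap sits on the other can. The two cans and caps are alike but for the cap's colour (red or blue); either may be the nearer, 0.15 m or more apart. Tall boxes and vessels stand to the left: cross them with the fingertips 0.4 m up.

How it is judged:
At the end, for the whole second after the job is handed in: The red cap's collar is home (within 0.12 rad of its stop) and the cap has slipped over it by one or two clicks (0.2 to 0.87 rad) (value of joint red_collar above 0.88 rad and value of joint red_cap between 0.2 and 0.87 rad); the robot touches nothing.
It fails at once if the red cap slips past a third click (value of joint red_cap above 0.95 rad).
It fails at once if the blue cap is turned (its mark shifts by more than 8 mm, some 25 degrees) (distance of blue_mark from where it was at the start of the episode above 0.008 m).
It also fails if it takes over 42 s, if anything falls off the work surface, if the arm or the gripper's body presses on something with over 40 N, if the wrist force passes 120 N, or if a joint passes its speed limit or range.

## Working session

There is one attempt and no reset: what is moved stays moved. The work goes in short steps, Python scripts to look and compute and a tool call to move; the robot and the scene stay as the last step left them, time stands still between calls to the robot, and variables do not carry over. Pictures are saved under pics/ and viewed, at most 10 in all, crops included, and the job is handed in when it is done.

Besides the shell and the picture viewer there is one more tool, called after ">>>" as a command line: name --argument value ..., lists and objects as JSON in quotes. carry_out: Moves the arm, as the interface text tells. Its arguments: {"type":"object","properties":{"rows":{"type":"array"},"squeeze":{"type":"number"}},"required":["rows"]}

```bash
mkdir -p pics; python3 - <<'E'
from station import manip
import cv2,numpy as np
for n in("scene","top"):
    cv2.imwrite(f"pics/{n}0.png",manip.capture(n)); m=manip.camera_model(n); print({k:np.round(v,4).tolist() if not isinstance(v,str) else v for k,v in m.items()})
print(manip.sense(),manip.grasp_offset)
E
```

```text
{'fx': 368.4545, 'fy': 368.4545, 'cx': 316.4732, 'cy': 199.7809, 'camera_from_world': [[0.7183, -0.6955, -0.0161, -0.5125], [0.3399, 0.3307, 0.8804, -0.2545], [-0.607, -0.6379, 0.474, -0.7445], [0.0, 0.0, 0.0, 1.0]]}
{'fx': 470.7805, 'fy': 470.7805, 'cx': 324.9269, 'cy': 202.7515, 'camera_from_world': [[-0.0161, -0.9999, -0.0029, -0.2074], [0.9834, -0.0164, 0.1808, -0.5365], [-0.1808, 0.0, 0.9835, -0.9309], [0.0, 0.0, 0.0, 1.0]]}
{'clock': 0.1, 'joint_pos': array([-1.28816891e+00,  2.17670681e-01,  1.61479467e+00,  4.01011564e-05,
        1.31132779e+00, -1.12195051e-01]), 'qvel': array([ 0.0026055 , -0.00073095, -0.00268498,  0.0005273 , -0.00048978,
       -0.0009888 ]), 'effort': array([-1.21801113e-03, -3.98080516e+01, -3.04970026e+01, -2.14621537e-04,
        4.27702631e-03,  1.94235650e-05]), 'eef_pos': array([ 0.24022713, -0.57617858,  0.23009289]), 'tcp_rot': array([-3.07842541e+00, -6.15718732e-01,  2.33388214e-04]), 'ft_force': array([0.10789567, 0.23512011, 0.059461  ]), 'wrist_torque': array([0.02587104, 0.0272379 , 0.02184717]), 'grasp_force': 0.0, 'opening': 0.08540753389045055} -0.0187
```

View pics/scene0.png

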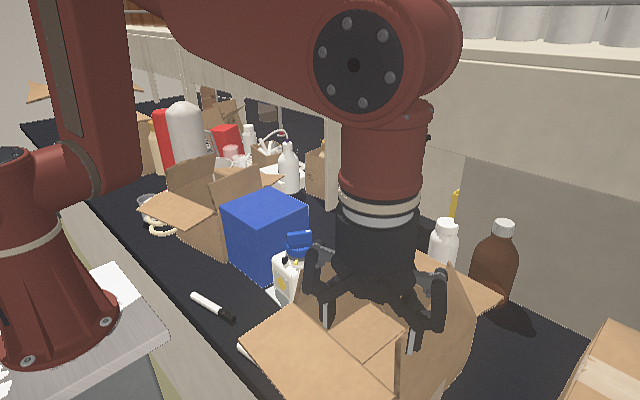

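View pics/top0.png

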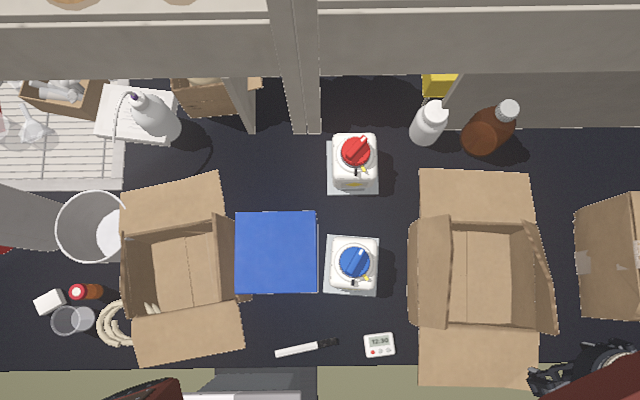

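The top picture shows the red cap at about (355,151) and the blue one nearer the robot at (354,262). A post stands behind and left of red near (305,110), and the boxes are on both sides. I'll zoom in on red and compute its position.

```bash
cat > h.py <<'E'
import numpy as np,cv2
from station import manip
def ray(n,u,v,z):
    m=manip.camera_model(n);T=np.array(m["camera_from_world"]);R=T[:3,:3];c=-R.T@T[:3,3]
    K=np.array([[m["fx"],0,m["cx"]],[0,m["fy"],m["cy"]],[0,0,1.]]);D=np.array(m.get("distortion",np.zeros(5)),float)
    p=cv2.undistortPoints(np.array([[[u,v]]],float),K,D)[0,0]
    d=R.T@np.array([p[0],-p[1],-1]);return c+d*(z-c[2])/d[2]
E
python3 - <<'E'
from h import *
print(manip.camera_model("top").keys())
im=manip.capture("top");c=im[120:205,315:395];cv2.imwrite("pics/c1.png",cv2.resize(c,None,fx=7,fy=7,interpolation=cv2.INTER_CUBIC))
h=cv2.cvtColor(im,cv2.COLOR_BGR2HSV)
m=((h[...,0]<8)|(h[...,0]>172))&(h[...,1]>140)&(h[...,2]>60);m[:120]=0;m[205:]=0;m[:,:315]=0;m[:,395:]=0
y,x=np.nonzero(m);print(x.min(),x.max(),y.min(),y.max(),x.mean(),y.mean(),ray("top",x.mean(),y.mean(),.137))
for u,v in((300,130),(318,130),(236,212),(236,292),(317,212)):print(u,v,ray("top",u,v,0),ray("top",u,v,.2))
print(ray("top",354,262,.14))
E
```

```text
dict_keys(['fx', 'fy', 'cx', 'cy', 'camera_from_world'])
341 369 136 165 355.39427662957075 151.0174880763116 [ 0.6172604  -0.27656212  0.137     ]
300 130 [ 0.70934678 -0.16279654  0.        ] [ 0.63950451 -0.17334542  0.2       ]
318 130 [ 0.70865239 -0.20328978  0.        ] [ 0.63894736 -0.20583576  0.2       ]
236 212 [ 0.52475344 -0.02211768  0.        ] [ 0.49139339 -0.06046973  0.2       ]
236 292 [ 0.35341428 -0.02520854  0.        ] [ 0.35391697 -0.06294972  0.2       ]
317 212 [ 0.52182321 -0.19859685  0.        ] [ 0.48904228 -0.20207032  0.2       ]
[ 0.40453369 -0.26789456  0.14      ]
```

View pics/c1.png

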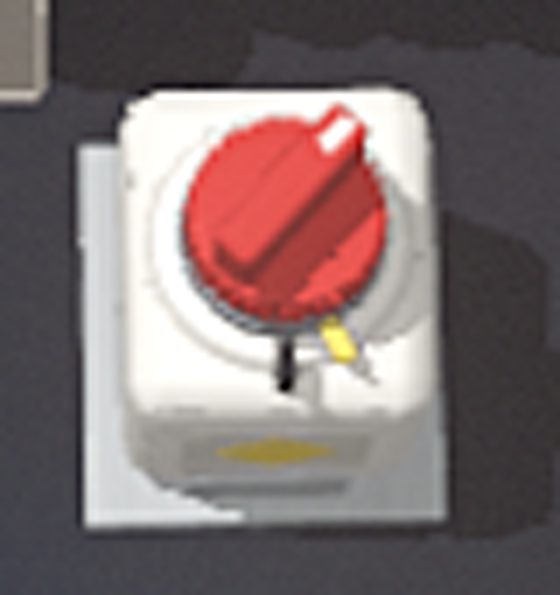

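The crop shows the red disc centred near (284,217) in crop pixels. The bar runs from the lower left (235,258) to the white mark at the upper right (340,132), about -40° in the world frame. The yellow tab at (338,342) lies about 0.35 rad before the black lug at (286,365). Next I raise the tool, cross over, and align it with tool x along the bar (140°).

>>> carry_out --rows '[{"claw": -1,"z": -1},{"claw": -1,"z": -2},{"claw": -1,"z": -3},{"claw": -1,"z": -3.4},{"claw": -1,"x": 1,"y": -0.28,"z": -3.4,"wz": -1},{"claw": -1,"x": 2,"y": -0.57,"z": -3.4,"wz": -2},{"claw": -1,"x": 3,"y": -0.85,"z": -3.4,"wz": -3},{"claw": -1,"x": 4,"y": -1.14,"z": -3.4,"wz": -4},{"claw": -1,"x": 5,"y": -1.42,"z": -3.4,"wz": -5},{"claw": -1,"x": 6,"y": -1.71,"z": -3.4,"wz": -6},{"claw": -1,"x": 7,"y": -2,"z": -3.4,"wz": -7},{"claw": -1,"x": 8,"y": -2.28,"z": -3.4,"wz": -8}]'

```text
$.rows[0]: bad value
```

>>> carry_out --rows '[{"claw": -1,"x": 0,"y": 0,"z": -1,"wx": 0,"wy": 0,"wz": 0},{"claw": -1,"x": 0,"y": 0,"z": -2,"wx": 0,"wy": 0,"wz": 0},{"claw": -1,"x": 0,"y": 0,"z": -3,"wx": 0,"wy": 0,"wz": 0},{"claw": -1,"x": 0,"y": 0,"z": -3.4,"wx": 0,"wy": 0,"wz": 0},{"claw": -1,"x": 1,"y": -0.28,"z": -3.4,"wx": 0,"wy": 0,"wz": -1},{"claw": -1,"x": 2,"y": -0.57,"z": -3.4,"wx": 0,"wy": 0,"wz": -2},{"claw": -1,"x": 3,"y": -0.85,"z": -3.4,"wx": 0,"wy": 0,"wz": -3},{"claw": -1,"x": 4,"y": -1.14,"z": -3.4,"wx": 0,"wy": 0,"wz": -4},{"claw": -1,"x": 5,"y": -1.42,"z": -3.4,"wx": 0,"wy": 0,"wz": -5},{"claw": -1,"x": 6,"y": -1.71,"z": -3.4,"wx": 0,"wy": 0,"wz": -6},{"claw": -1,"x": 7,"y": -2,"z": -3.4,"wx": 0,"wy": 0,"wz": -7},{"claw": -1,"x": 8,"y": -2.28,"z": -3.4,"wx": 0,"wy": 0,"wz": -8}]'

```text
clock: 1.35
eef_pos: [0.5545, -0.3261, 0.4009]
tcp_rot: [-2.279, -2.161, 0.0]
ft_force: [1.0, -1.0, -0.4]
opening: 0.0848
grasp_force: 0.0
```

```bash
cat >> h.py <<'E'
from scipy.spatial.transform import Rotation as Ro
def go(p,ang):  # units to reach world p with tool x at ang deg, pointing down
    s=manip.sense();R=Ro.from_rotvec(s["tcp_rot"]);a=np.radians(ang)
    T=Ro.from_matrix(np.array([[np.cos(a),np.sin(a),0],[np.sin(a),-np.cos(a),0],[0,0,-1]]))
    print("units",np.round(R.inv().apply(np.array(p)-s["eef_pos"])/.05,3),np.round((R.inv()*T).as_rotvec(degrees=True)/8,3))
    x=R.as_matrix()[:,0];print("toolx",np.degrees(np.arctan2(x[1],x[0])),s["eef_pos"],s["joint_pos"].round(3),"F",s["ft_force"].round(2),"M",s["wrist_torque"].round(3),s["opening"],s["grasp_force"])
E
python3 -c "
from h import *
print(ray('top',355.2,150.6,.135))
go([.617,-.2765,.4],140)"
```

```text
[ 0.61870124 -0.27634804  0.135     ]
units [1.057 1.195 0.018] [-2.000e-03 -3.000e-03 -6.631e+00]
toolx 86.95054236579124 [ 0.5545135  -0.32608479  0.4009111 ] [-0.641  0.176  1.35  -0.     1.616 -0.587] F [ 1.   -0.96 -0.44] M [-0.05  -0.042 -0.011] 0.08476322935650292 0.0
```

>>> carry_out --rows '[{"claw": -1,"x": 0.5,"y": 0.6,"z": 0,"wx": 0,"wy": 0,"wz": -1},{"claw": -1,"x": 1.06,"y": 1.21,"z": 0,"wx": 0,"wy": 0,"wz": -2},{"claw": -1,"x": 1.06,"y": 1.21,"z": 0,"wx": 0,"wy": 0,"wz": -3},{"claw": -1,"x": 1.06,"y": 1.21,"z": 0,"wx": 0,"wy": 0,"wz": -4},{"claw": -1,"x": 1.06,"y": 1.21,"z": 1,"wx": 0,"wy": 0,"wz": -5},{"claw": -1,"x": 1.06,"y": 1.21,"z": 2,"wx": 0,"wy": 0,"wz": -6},{"claw": -1,"x": 1.06,"y": 1.21,"z": 3,"wx": 0,"wy": 0,"wz": -6.63},{"claw": -1,"x": 1.06,"y": 1.21,"z": 4,"wx": 0,"wy": 0,"wz": -6.63},{"claw": -1,"x": 1.06,"y": 1.21,"z": 4,"wx": 0,"wy": 0,"wz": -6.63},{"claw": -1,"x": 1.06,"y": 1.21,"z": 4,"wx": 0,"wy": 0,"wz": -6.63}]'

```text
clock: 2.35
eef_pos: [0.6162, -0.278, 0.2003]
tcp_rot: [-1.082, -2.946, -0.001]
ft_force: [0.6, 0.6, 0.6]
opening: 0.0856
grasp_force: 0.0
```

```bash
python3 - <<'E'
from h import *
go([.618,-.2765,.14],140)
a=manip.capture("top")[80:220,260:460];b=manip.capture("scene")[130:270,200:400]
cv2.imwrite("pics/c2.png",cv2.resize(np.vstack([a,b]),None,fx=2.1*2*.5*2,fy=2.1,interpolation=cv2.INTER_CUBIC)[:600,:800])
E
```

```text
units [-0.013  0.047  1.206] [-0.004 -0.022 -0.043]
toolx 139.65342373523183 [ 0.61615154 -0.27797269  0.20031315] [-0.528  0.35   1.508  0.     1.287 -1.394] F [0.63 0.61 0.55] M [-0.019 -0.002 -0.035] 0.0855696013661558 0.0
```

View pics/c2.png

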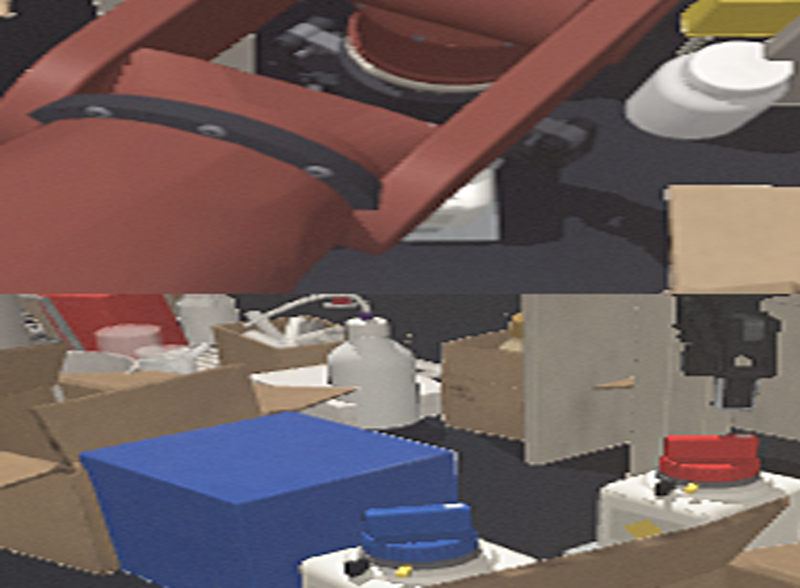

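The lower half of the picture shows the gripper straight above the red cap and broadside to its bar, with clear space around it. I'll descend and close gently.

>>> carry_out --rows '[{"claw": -1,"x": -0.01,"y": 0.04,"z": 0.6,"wx": 0,"wy": 0,"wz": -0.04},{"claw": -1,"x": -0.01,"y": 0.04,"z": 1.2,"wx": 0,"wy": 0,"wz": -0.04},{"claw": -1,"x": -0.01,"y": 0.04,"z": 1.2,"wx": 0,"wy": 0,"wz": -0.04},{"claw": -0.2,"x": -0.01,"y": 0.04,"z": 1.2,"wx": 0,"wy": 0,"wz": -0.04},{"claw": 0.3,"x": -0.01,"y": 0.04,"z": 1.2,"wx": 0,"wy": 0,"wz": -0.04},{"claw": 0.5,"x": -0.01,"y": 0.04,"z": 1.2,"wx": 0,"wy": 0,"wz": -0.04},{"claw": 1,"x": -0.01,"y": 0.04,"z": 1.2,"wx": 0,"wy": 0,"wz": -0.04},{"claw": 1,"x": -0.01,"y": 0.04,"z": 1.2,"wx": 0,"wy": 0,"wz": -0.04},{"claw": 1,"x": -0.01,"y": 0.04,"z": 1.2,"wx": 0,"wy": 0,"wz": -0.04},{"claw": 1,"x": -0.01,"y": 0.04,"z": 1.2,"wx": 0,"wy": 0,"wz": -0.04}]' --squeeze 30

```text
clock: 3.45
eef_pos: [0.6197, -0.2768, 0.1428]
tcp_rot: [1.074, 2.95, 0.002]
ft_force: [1.3, 2.8, 5.6]
opening: 0.0132
grasp_force: 34.7
```

```bash
python3 -c "
from h import *
go([.618,-.2765,.14],140)"
```

```text
units [ 0.03  -0.017  0.056] [ 0.013  0.013 -0.003]
toolx 139.97709868920822 [ 0.61967084 -0.27680436  0.14280671] [-0.524  0.406  1.546  0.002  1.187 -1.397] F [1.31 2.77 5.63] M [ 0.557 -0.136 -0.087] 0.013203704495173456 34.65428173542023
```

>>> carry_out --rows '[{"claw": 1,"x": 0,"y": 0,"z": -0.02,"wx": 0,"wy": 0,"wz": 0},{"claw": 1,"x": 0,"y": 0,"z": -0.02,"wx": 0,"wy": 0,"wz": 0.3},{"claw": 1,"x": 0,"y": 0,"z": -0.02,"wx": 0,"wy": 0,"wz": 0.6},{"claw": 1,"x": 0,"y": 0,"z": -0.02,"wx": 0,"wy": 0,"wz": 0.9},{"claw": 1,"x": 0,"y": 0,"z": -0.02,"wx": 0,"wy": 0,"wz": 1.2},{"claw": 1,"x": 0,"y": 0,"z": -0.02,"wx": 0,"wy": 0,"wz": 1.5}]' --squeeze 60

```text
clock: 4.05
eef_pos: [0.6198, -0.2766, 0.143]
tcp_rot: [1.378, 2.821, 0.003]
ft_force: [2.4, 3.0, 3.4]
opening: 0.0127
grasp_force: 62.7
```

```bash
python3 - <<'E'
from h import *
go([.618,-.2765,.142],140)
b=manip.capture("scene")[215:265,335:410]
cv2.imwrite("pics/c3.png",cv2.resize(b,None,fx=8,fy=8,interpolation=cv2.INTER_CUBIC))
E
```

```text
units [ 0.023 -0.028  0.019] [ 0.017  0.012 -1.509]
toolx 127.93097889125427 [ 0.61982491 -0.27656508  0.14297067] [-0.524  0.406  1.546  0.002  1.187 -1.187] F [2.38 3.03 3.44] M [ 0.563 -0.515  0.155] 0.012680428449033646 62.67005681991577
```

View pics/c3.png

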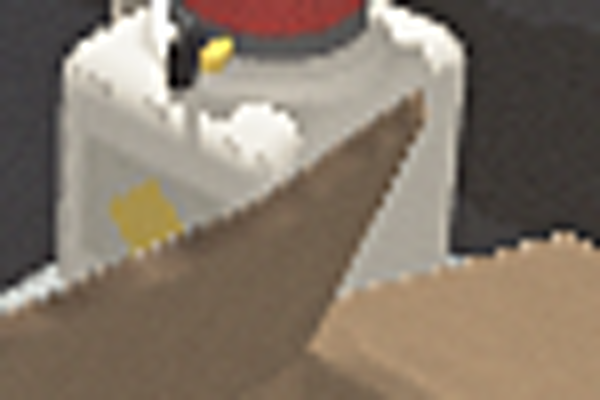

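The tab at (218,52) in the crop is now just right of the lug at (183,60). The moment of 0.155 N m is still thread drag. I'll continue in small steps and watch the torque.

>>> carry_out --rows '[{"claw": 1,"x": 0,"y": 0,"z": 0,"wx": 0,"wy": 0,"wz": 0.25},{"claw": 1,"x": 0,"y": 0,"z": 0,"wx": 0,"wy": 0,"wz": 0.5},{"claw": 1,"x": 0,"y": 0,"z": 0,"wx": 0,"wy": 0,"wz": 0.5}]'

```text
clock: 4.4
eef_pos: [0.6199, -0.2765, 0.1429]
tcp_rot: [1.474, 2.772, 0.003]
ft_force: [3.3, 3.3, 2.5]
opening: 0.0126
grasp_force: 62.8
```

```bash
python3 -c "
from h import *
go([.618,-.2765,.142],140)"
```

```text
units [ 0.021 -0.031  0.018] [ 0.019  0.011 -2.   ]
toolx 124.00299789190096 [ 0.61987797 -0.27651603  0.14291262] [-0.524  0.406  1.546  0.002  1.187 -1.118] F [3.34 3.28 2.46] M [ 0.726 -0.654 -0.059] 0.01259016254191194 62.821998596191406
```

>>> carry_out --rows '[{"claw": 1,"x": 0,"y": 0,"z": 0,"wx": 0,"wy": 0,"wz": 0.25},{"claw": 1,"x": 0,"y": 0,"z": 0,"wx": 0,"wy": 0,"wz": 0.4},{"claw": 1,"x": 0,"y": 0,"z": 0,"wx": 0,"wy": 0,"wz": 0.4}]'

```text
clock: 4.7
eef_pos: [0.62, -0.2765, 0.1429]
tcp_rot: [1.55, 2.73, 0.003]
ft_force: [3.7, 3.3, 3.5]
opening: 0.0121
grasp_force: 62.8
```

```bash
python3 -c "
from h import *
go([.618,-.2765,.142],140)"
```

```text
units [ 0.021 -0.034  0.019] [ 0.021  0.012 -2.396]
toolx 120.83393856302985 [ 0.61999379 -0.27650238  0.14293991] [-0.524  0.406  1.546  0.002  1.187 -1.063] F [3.73 3.29 3.53] M [ 0.59  -0.67   0.016] 0.012086770558224361 62.77005314826965
```

>>> carry_out --rows '[{"claw": 1,"x": 0,"y": 0,"z": 0,"wx": 0,"wy": 0,"wz": 0.2},{"claw": 1,"x": 0,"y": 0,"z": 0,"wx": 0,"wy": 0,"wz": 0.4}]'

```text
clock: 4.9
eef_pos: [0.6201, -0.2765, 0.1429]
tcp_rot: [1.625, 2.685, 0.003]
ft_force: [5.3, 3.8, 2.7]
opening: 0.0124
grasp_force: 62.7
```

```bash
python3 -c "
from h import *
go([.618,-.2765,.142],140)"
```

```text
units [ 0.018 -0.037  0.019] [ 0.022  0.012 -2.795]
toolx 117.6384548763249 [ 0.62007389 -0.27645099  0.14293334] [-0.524  0.406  1.546  0.002  1.187 -1.007] F [5.29 3.78 2.68] M [ 0.651 -0.767  0.286] 0.012424205287337427 62.6923406124115
```

>>> carry_out --rows '[{"claw": 1,"x": 0,"y": 0,"z": 0,"wx": 0,"wy": 0,"wz": 0.2},{"claw": 1,"x": 0,"y": 0,"z": 0,"wx": 0,"wy": 0,"wz": 0.4}]'

```text
clock: 5.1
eef_pos: [0.6201, -0.2765, 0.143]
tcp_rot: [1.7, 2.639, 0.004]
ft_force: [4.4, 3.4, -0.8]
opening: 0.0123
grasp_force: 61.9
```

```bash
python3 - <<'E'
from h import *
go([.618,-.2765,.142],140)
b=manip.capture("scene")[205:245,340:395]
cv2.imwrite("pics/c4.png",cv2.resize(b,None,fx=12,fy=12,interpolation=cv2.INTER_CUBIC))
E
```

```text
units [ 0.017 -0.039  0.019] [ 0.022  0.013 -3.196]
toolx 114.43227270604103 [ 0.62011887 -0.27647453  0.14295706] [-0.524  0.406  1.546  0.002  1.187 -0.951] F [ 4.37  3.4  -0.85] M [ 0.711 -0.785  0.237] 0.01232437279121768 61.93650484085083
```

View pics/c4.png

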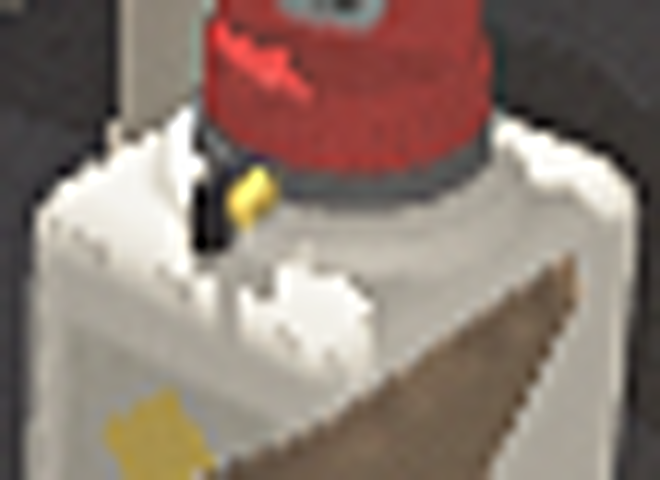

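The tab at (250,195) in the crop now appears to meet the lug at (210,210). I'll go on in small steps, logging the torque and the tab's centroid.

```bash
cat >> h.py <<'E'
def tab():
    s=manip.sense();R=Ro.from_rotvec(s["tcp_rot"]).as_matrix()[:,0]
    im=manip.capture("scene")[215:230,350:375].astype(float)
    w=np.clip(im[...,1:].min(-1)-im[...,0]-40,0,None);y,x=np.mgrid[215:230,350:375]
    print("turn",round(140-np.degrees(np.arctan2(R[1],R[0])),2),"Mz",s["wrist_torque"][2].round(3),"j6",s["effort"][5].round(3),"tab",(w*x).sum()/w.sum(),(w*y).sum()/w.sum(),w.sum())
E
python3 -c "
from h import *
tab()"
```

```text
turn 25.64 Mz 0.095 j6 0.167 tab 360.41146496815287 220.7783439490446 785.0
```

>>> carry_out --rows '[{"claw": 1,"x": 0,"y": 0,"z": 0,"wx": 0,"wy": 0,"wz": 0.15},{"claw": 1,"x": 0,"y": 0,"z": 0,"wx": 0,"wy": 0,"wz": 0.3}]'

```text
clock: 5.4
eef_pos: [0.6202, -0.2765, 0.1429]
tcp_rot: [1.755, 2.602, 0.004]
ft_force: [3.9, 3.8, 2.4]
opening: 0.0121
grasp_force: 62.7
```

```bash
python3 -c "
from h import *
tab()"
```

```text
turn 27.99 Mz 0.165 j6 -0.0 tab 360.40371845949534 220.82204515272244 753.0
```

>>> carry_out --rows '[{"claw": 1,"x": 0,"y": 0,"z": 0,"wx": 0,"wy": 0,"wz": 0.15},{"claw": 1,"x": 0,"y": 0,"z": 0,"wx": 0,"wy": 0,"wz": 0.3}]'

```text
clock: 5.65
eef_pos: [0.6202, -0.2764, 0.1429]
tcp_rot: [1.809, 2.565, 0.004]
ft_force: [5.0, 3.6, 1.3]
opening: 0.0123
grasp_force: 62.5
```

```bash
python3 -c "
from h import *
tab()"
```

```text
turn 30.4 Mz 0.05 j6 -0.059 tab 360.4464516129032 220.78709677419354 775.0
```

```bash
python3 - <<'E'
import cv2,numpy as np
for f,ox,oy,fx,fy,sh,box in(("c3",335,215,8,8,0,None),("c4",340,205,12,12,0,None),("c2",200,130,4.2,2.1,294,None)):
    im=cv2.imread(f"pics/{f}.png").astype(float)
    w=np.clip(im[...,1:].min(-1)-im[...,0]-40,0,None);y,x=np.mgrid[:im.shape[0],:im.shape[1]]
    X=(x+.5)/fx-.5+ox;Y=(y-sh+.5)/fy-.5+oy
    w=w*((X>350)&(X<375)&(Y>215)&(Y<230));print(f,(w*X).sum()/w.sum(),(w*Y).sum()/w.sum(),im.shape)
E
python3 -c "
from h import *
def pr(p):
    m=manip.camera_model('scene');q=np.array(m['camera_from_world'])@np.r_[p,1];return m['cx']+m['fx']*q[0]/-q[2],m['cy']-m['fy']*q[1]/-q[2]
for d in (-90,-60,-75,-105,-120,-135,-150,-165,-180):print(d,pr([.619+.032*np.cos(np.radians(d)),-.2765+.032*np.sin(np.radians(d)),.107]))"
```

```text
c3 361.5425728949717 221.22380120003967 (400, 600, 3)
c4 360.3841311545005 220.83745911252416 (480, 660, 3)
c2 364.1258954211241 221.92994414465585 (588, 800, 3)
-90 (np.float64(377.6682232035908), np.float64(221.67707522579474))
-60 (np.float64(380.3507546184204), np.float64(218.51512343650094))
-75 (np.float64(379.4468971018151), np.float64(220.2023327302708))
-105 (np.float64(375.12739793378756), np.float64(222.82781848920132))
-120 (np.float64(372.0009037279909), np.float64(223.56481716053645))
-135 (np.float64(368.5163349985014), np.float64(223.8294733276862))
-150 (np.float64(364.93285823883497), np.float64(223.6007860730514))
-165 (np.float64(361.5173280144314), np.float64(222.89765958331023))
-180 (np.float64(358.51960662261627), np.float64(221.77662545217748))
```

By interpolating the tab positions, the collar came home at a turn of about 18°. The slip is now about 0.22 rad with the torque falling, so the first click has just passed. A few more degrees put the cap safely between the ribs.

>>> carry_out --rows '[{"claw": 1,"x": 0,"y": 0,"z": 0,"wx": 0,"wy": 0,"wz": 0.2},{"claw": 1,"x": 0,"y": 0,"z": 0,"wx": 0,"wy": 0,"wz": 0.4}]'

```text
clock: 5.9
eef_pos: [0.6203, -0.2764, 0.1429]
tcp_rot: [1.881, 2.513, 0.005]
ft_force: [4.7, 3.6, 1.6]
opening: 0.0123
grasp_force: 62.6
```

```bash
python3 -c "
from h import *
tab()"
```

```text
turn 33.61 Mz 0.134 j6 -0.022 tab 360.4115281501341 220.81501340482575 746.0
```

>>> carry_out --rows '[{"claw": 1,"x": 0,"y": 0,"z": 0,"wx": 0,"wy": 0,"wz": 0.2},{"claw": 1,"x": 0,"y": 0,"z": 0,"wx": 0,"wy": 0,"wz": 0.35}]'

```text
clock: 6.15
eef_pos: [0.6203, -0.2763, 0.1429]
tcp_rot: [1.941, 2.467, 0.005]
ft_force: [4.8, 4.3, 2.6]
opening: 0.0125
grasp_force: 62.7
```

```bash
python3 -c "
from h import *
tab()"
```

```text
turn 36.39 Mz 0.217 j6 0.059 tab 360.44240837696333 220.83115183246073 764.0
```

Slip is now about 0.32 rad at the low torque level. I'll let go, rise and back off to check from above.

>>> carry_out --rows '[{"claw": -0.3,"x": 0,"y": 0,"z": 0,"wx": 0,"wy": 0,"wz": 0},{"claw": -1,"x": 0,"y": 0,"z": 0,"wx": 0,"wy": 0,"wz": 0},{"claw": -1,"x": 0,"y": 0,"z": 0,"wx": 0,"wy": 0,"wz": 0},{"claw": -1,"x": 0,"y": 0,"z": 0,"wx": 0,"wy": 0,"wz": 0},{"claw": -1,"x": 0,"y": 0,"z": 0,"wx": 0,"wy": 0,"wz": 0},{"claw": -1,"x": 0,"y": 0,"z": -1,"wx": 0,"wy": 0,"wz": 0},{"claw": -1,"x": 0,"y": 0,"z": -2,"wx": 0,"wy": 0,"wz": 0},{"claw": -1,"x": 0,"y": 0,"z": -3,"wx": 0,"wy": 0,"wz": 0},{"claw": -1,"x": 0,"y": 0,"z": -4,"wx": 0,"wy": 0,"wz": 0},{"claw": -1,"x": 0,"y": 0,"z": -5.2,"wx": 0,"wy": 0,"wz": 0}]'

```text
clock: 7.2
eef_pos: [0.6181, -0.2772, 0.3945]
tcp_rot: [1.943, 2.468, -0.0]
ft_force: [1.3, -0.9, 0.1]
opening: 0.0853
grasp_force: 0.0
```

```bash
python3 -c "
from h import *
go([.48,-.50,.4],104)"
```

```text
units [-3.683 -3.73  -0.11 ] [-0.     0.003 -0.053]
toolx 103.57239002675651 [ 0.61805485 -0.27721604  0.39445036] [-0.525  0.253  1.271 -0.     1.617 -0.762] F [ 1.31 -0.95  0.09] M [ 0.015 -0.023  0.03 ] 0.08525202709345142 0.0
```

>>> carry_out --rows '[{"claw": -1,"x": -0.8,"y": -0.5,"z": -0.2,"wx": 0,"wy": 0,"wz": 0},{"claw": -1,"x": -1.4,"y": -1.3,"z": -0.2,"wx": 0,"wy": 0,"wz": 0},{"claw": -1,"x": -2,"y": -2.1,"z": -0.2,"wx": 0,"wy": 0,"wz": 0},{"claw": -1,"x": -2.4,"y": -3,"z": -0.2,"wx": 0,"wy": 0,"wz": 0},{"claw": -1,"x": -2.7,"y": -3.9,"z": -0.2,"wx": 0,"wy": 0,"wz": 0},{"claw": -1,"x": -3,"y": -4.8,"z": -0.2,"wx": 0,"wy": 0,"wz": 0},{"claw": -1,"x": -3.2,"y": -5.7,"z": -0.2,"wx": 0,"wy": 0,"wz": 0},{"claw": -1,"x": -3.4,"y": -6.6,"z": -0.2,"wx": 0,"wy": 0,"wz": 0},{"claw": -1,"x": -3.5,"y": -7,"z": -0.2,"wx": 0,"wy": 0,"wz": 0},{"claw": -1,"x": -3.5,"y": -7,"z": -0.2,"wx": 0,"wy": 0,"wz": 0},{"claw": -1,"x": -3.5,"y": -7,"z": -0.2,"wx": 0,"wy": 0,"wz": 0}]'

```text
clock: 8.3
eef_pos: [0.3191, -0.5295, 0.4023]
tcp_rot: [1.945, 2.467, 0.001]
ft_force: [0.5, -0.1, -0.4]
opening: 0.0856
grasp_force: 0.0
```

```bash
python3 - <<'E'
from h import *
im=manip.capture("top");k=dict(fx=7,fy=7,interpolation=cv2.INTER_CUBIC)
cv2.imwrite("pics/c5.png",cv2.resize(im[120:205,315:395],None,**k))
print(manip.sense()["eef_pos"])
E
```

```text
[ 0.31984528 -0.52916833  0.40227581]
```

View pics/c5.png

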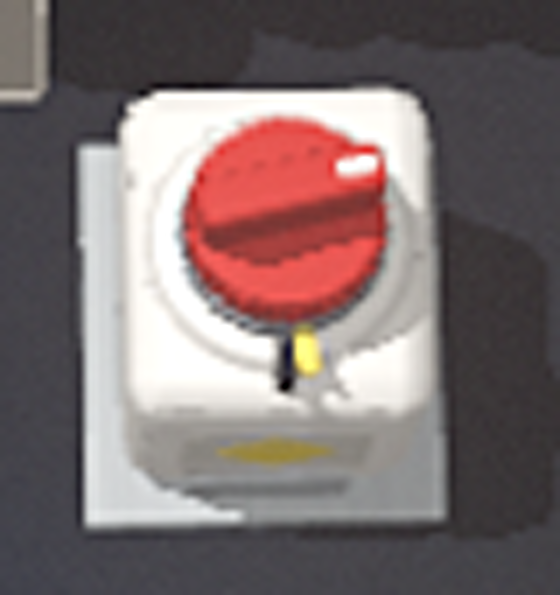

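The tab at (307,352) now touches the lug at (286,362), and the bar has turned to about -74°. I'll quantify the turn of the mark and of the tab between the two top pictures.

```bash
python3 - <<'E'
from h import *
C=np.array([.6187,-.2763])
for f in("c1","c5"):
    im=cv2.imread(f"pics/{f}.png").astype(float);y,x=np.mgrid[:im.shape[0],:im.shape[1]]
    def cen(w,z):
        u=((w*x).sum()/w.sum()+.5)/7-.5+315;v=((w*y).sum()/w.sum()+.5)/7-.5+120
        p=ray("top",u,v,z)[:2]-C;return p.round(4),np.degrees(np.arctan2(p[1],p[0])).round(1),np.hypot(*p).round(4)
    b=np.clip(im[...,1:].min(-1)-im[...,0]-60,0,None);b[:320]=0;b[400:]=0;b[:,:250]=0;b[:,400:]=0
    m=np.clip(im.min(-1)-110,0,None);d=np.hypot(x-285,y-205);m[(y<105)|(y>185)|(x<300)|(x>382)|(d>105)]=0
    print(f,"mark",cen(m,.161),"tab",cen(b,.107))
E
```

```text
c1 mark (array([ 0.0159, -0.0125]), np.float64(-38.1), np.float64(0.0202)) tab (array([-0.0287, -0.0163]), np.float64(-150.4), np.float64(0.033))
c5 mark (array([ 0.014 , -0.0142]), np.float64(-45.4), np.float64(0.0199)) tab (array([-0.0315, -0.007 ]), np.float64(-167.5), np.float64(0.0323))
```

```bash
python3 - <<'E'
from h import *
C=np.array([.6187,-.2763])
for f in("c1","c5"):
    im=cv2.imread(f"pics/{f}.png");h=np.clip(im.min(-1).astype(float)-110,0,None)
    n,l,s,c=cv2.connectedComponentsWithStats((h>30).astype(np.uint8))
    for i in range(1,n):
        if 100<s[i,4]<2500 and 300<c[i,0]<390 and 100<c[i,1]<200:
            u,v=(c[i]+.5)/7-.5+[315,120];p=ray("top",u,v,.161)[:2]-C
            print(f,c[i].round(),s[i,4],np.degrees(np.arctan2(p[1],p[0])).round(1),np.hypot(*p).round(4))
E
```

```text
c5 [357. 165.] 810 -70.6 0.0192
```

The cap turned about 32–36° and the collar about 17°, so the slip is 0.26–0.34 rad: one click. The blue cap wasn't touched, so I'm handing in.

```bash
python3 -c "
from station import manip
print(manip.close_job())"
```

```text
the job is handed in; nothing more can be done
None
```

The job is handed in, with no verdict returned: the red cap's collar is home against the lug, and I measured about 0.3 rad of slip, one click; the gripper is clear and the blue cap was not touched.

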